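# Steady the rocking weighing platform

## Task

The grey weighing platform rocks: it leans down at the corner with the orange knob, because the foot below that knob is screwed up too short. Turn the orange knob clockwise, seen from above, until the platform stands level on all four feet (the knob's white pointer then points straight out from its corner, like the pointers of the three locked black knobs), then let go. Leave the platform standing where it is.

Things in the scene. Friction and masses are not known exactly. Their poses are not given: they have to be found in the camera images.
- platform: Weighing platform, 2.4 kg, loose on the table: grey slab 190 x 190 mm, top 36 mm up, round steel pan (160 mm across, top 46 mm up), four feet with a wing knob above each at x, y = +-75 mm of its frame: three black, locked; orange at (-75, +75). Origin: centre, level with the locked feet's undersides; z up. Any yaw; at the start it leans 2 to 4 degrees down to the orange knob.
- knob_grip (a point): Grip point of the orange wing knob, on its axis, 70 mm above the table when level (4 to 7 mm lower at the start). The wing is an upright bar 36 mm long, 14 mm thick; its top is 12 mm above this point. It stands on a disc of 36 mm diameter, top 24 mm below this point. x: along the bar's length, to the end with the white pointer line; y: across its thickness; z: up the turning axis.
- level_knob (a joint): Angle of the orange knob in rad; grows clockwise seen from above, pushing its foot down 5 mm per rad, so that corner and knob rise by as much. 0 = foot fully up; 1.4 = feet equal, pointer straight out from the platform's centre; stop at 2.6. Starts at 0 to 0.6. Takes about 0.1 N m and stays where left. Too far, and the platform rocks about the other diagonal.

How it is judged:
By the outcome, as a careful person would: the job done as asked, in the order asked, and still so for the second after the job is handed in, with the robot touching nothing.
It also fails if it takes over 32 s, if anything falls off the work surface, if the arm or the gripper's body presses on something with over 40 N, if the wrist force passes 120 N, or if a joint passes its speed limit or range.

## Robot

A 6-joint arm with a two-finger parallel gripper is mounted at the origin on a cart in front of the work surface, level with it; the furniture and walls round the work are solid. World frame = base frame: x ahead of the robot, y to its left, z up, the work surface at z = 0. Lengths are in m, angles in degrees, forces in N, time in s.
With the tool pointing down it reaches from about 0.35 to 0.875 m from the base axis. Payload 4.2 kg.
Tool frame: the origin (TCP) lies midway between the tips of the shut fingers; the grasp point (between the pads) lies 19 mm behind it; z points along the fingers, y is the line along which they close (so a half turn about z gives the same grasp; the last joint's range is limited). The gripper opens to 87 mm and grips with 3 to 60 N. Pads are 19 mm wide; open, the fingers measure 117 mm over their backs; the gripper's body (75 mm by 190 mm) begins 51 mm behind the grasp point.
Start: joints at [-52.792, 22.042, 0.453, 0, -68.411, -14.817], TCP at [0.238, -0.578, 0.223] pointing down, gripper open.
Joint ranges: [-179.83, 179.83], [-69.29, 118.12], [-61.27, 80.66], [-181.25, 117.63], [-171.15, -9.14], [-177.46, 177.46]. Speed limits (degrees/s): [159.86, 159.86, 180, 180, 180, 180].

## Interface

Orientations are given as [roll, pitch, yaw] about the fixed x, y, z axes, in that order (R = Rz(yaw) Ry(pitch) Rx(roll)).
In Python, from workcell import env gives the robot as it stands. The module is installed in compiled form; this text tells all that it offers. Calls block until the motion is done:
- env.goto(position, orientation): joint-space move of the TCP to a pose.
- env.move_straight(position, rotation=None, rate=0.15, force_limit=None): straight line of the TCP; rotation=None keeps the orientation; rate is the mean speed in m/s. With force_limit (N) it stops when the force on the tool has changed by that much, and returns True; else False.
- env.set_joints(angles): joint-space move.
- env.gripper_to(opening, grasp_force=None): opening from 0.0 (shut) to 1.0 (fully open); grasp_force is the grip in N (None keeps the last); returns when the fingers have stopped.
- env.dwell(seconds).
- env.inverse_kinematics(position, orientation): joint angles nearest the present ones, or None.
- env.read_state(): the state.
- env.grab_frame(name): name is "side" or "top"; returns a dict with "image" (384x512x3 uint8, blue, green, red), "fx", "fy", "cx", "cy" (pixels), "position" and "orientation" of the camera in the world. Camera axes: x right, y up, looking along -z (the intrinsics and any distortion apply to the point x, -y, -z); pixel columns grow to the right and rows downward; lengths in m; the calibration is good to about 2 mm. A picture is of the moment at which its call begins. There is no depth.
A pose or a line that the arm cannot do raises env.Unreachable and nothing moves.
- env.close_job(): hands the job in; it is judged then, once.
Trained networks look in a picture, given as the dict that the camera call returned (one of the last four; its "shot" number tells which), for a name from the list of things; names that differ only in an ending like _2 or _b are one class to them, and where a whole thing is asked for, a point or a joint stands for the part that bears it (a point fixed in the world has none). Each returns a list of dicts, best first, with "score" (0 to 1); they miss things now and then, are a little off and sometimes report something else, mostly with a low value. They report only what shows in the picture. A call takes as long as a camera call.
- env.search_frame(picture, thing): "xyz" ([x, y, z] in m, in world coordinates, good to about 4 mm: the middle of the surface that is visible of it).
- env.trace(picture, thing): "mask" (384x512 bool, what is visible of it).
The state is a dict: "clock": time; "joint_positions": joint angles; "qvel": joint speeds; "joint_torque": joint torques, N m; "position": TCP position; "tool_rot": TCP orientation; "force": force on the tool from outside, world axes, zero at the start; "wrist_torque": the same for the moment, N m; "opening": opening from 0.0 (shut) to 1.0 (fully open); "finger_force": force on a finger pad.
Only numpy, scipy, OpenCV 4.12 (cv2) and the standard library are available. Lean on these libraries where they do the work, as an engineer would, in place of code of your own. Each camera call takes 0.05 s, during which the arm holds its last target. There are 200 camera calls.

## Working session

There is one attempt and no reset: what is moved stays moved. The work goes in short steps, each a Python script; the robot and the scene stay as the last script left them, time stands still between calls to the robot, and variables do not carry over. Pictures are saved under pics/ and viewed, at most 10 in all, crops included, and the job is handed in when it is done.

```bash
mkdir -p pics; cat > h.py <<'E'
import numpy as np, cv2
from scipy.spatial.transform import Rotation as R
from workcell import env
def proj(f,P):
    Rc=R.from_euler('xyz',f['orientation'],degrees=True).as_matrix()
    p=(np.atleast_2d(P)-f['position'])@Rc
    return np.c_[f['fx']*p[:,0]/-p[:,2]+f['cx'], f['fy']*(-p[:,1])/-p[:,2]+f['cy']]
def ray(f,uv):
    Rc=R.from_euler('xyz',f['orientation'],degrees=True).as_matrix()
    d=np.array([(uv[0]-f['cx'])/f['fx'],-(uv[1]-f['cy'])/f['fy'],-1.])
    return np.array(f['position']),Rc@d
def at_z(f,uv,z):
    o,d=ray(f,uv); return o+d*(z-o[2])/d[2]
def tri(rays):
    A=0;b=0
    for o,d in rays:
        d=d/np.linalg.norm(d);M=np.eye(3)-np.outer(d,d);A=A+M;b=b+M@o
    return np.linalg.solve(A,b)
E
python3 - <<'E'
from h import *
ims=[]
for n in ("side","top"):
    f=env.grab_frame(n)
    print(n,{k:np.round(v,4).tolist() for k,v in f.items() if k not in('image','shot')})
    for t in ("platform","knob_grip","level_knob"):
        for r in env.search_frame(f,t)[:3]: print(t,r['score'],np.round(r['xyz'],4))
        m=env.trace(f,t)
        if m: ys,xs=np.nonzero(m[0]['mask']); print(' mask',m[0]['score'],len(xs),xs.mean(),ys.mean(),xs.min(),xs.max(),ys.min(),ys.max())
    cv2.imwrite(f'pics/{n}0.png',f['image'])
print(env.read_state()['clock'])
E
```

```text
side {'fx': 378.7978, 'fy': 378.7978, 'cx': 257.383, 'cy': 190.233, 'position': [0.2737, 0.7573, 0.493], 'orientation': [60.9702, 0.9378, -157.0659]}
platform 0.69 [0.5393 0.1315 0.0438]
 mask 0.68 5150 258.9440776699029 218.95922330097088 199 317 173 262
knob_grip 0.58 [0.643  0.155  0.0618]
 mask 0.62 325 209.87692307692308 210.48307692307694 202 218 198 222
 mask 0.66 358 209.9441340782123 210.34916201117318 201 219 198 222
top {'fx': 424.8507, 'fy': 424.8507, 'cx': 251.9428, 'cy': 193.1845, 'position': [0.3826, 0.0925, 0.8926], 'orientation': [11.0142, -1.8567, -91.5085]}
platform 0.97 [0.5487 0.1083 0.0405]
 mask 0.85 8300 230.62686746987953 191.48843373493975 173 285 135 247
knob_grip 0.56 [0.6458 0.1561 0.0678]
 mask 0.59 252 206.5595238095238 144.0079365079365 198 215 136 153
level_knob 0.63 [0.6461 0.1513 0.068 ]
 mask 0.52 268 206.52238805970148 143.81716417910448 198 215 135 153
0.7
```

View pics/side0.png

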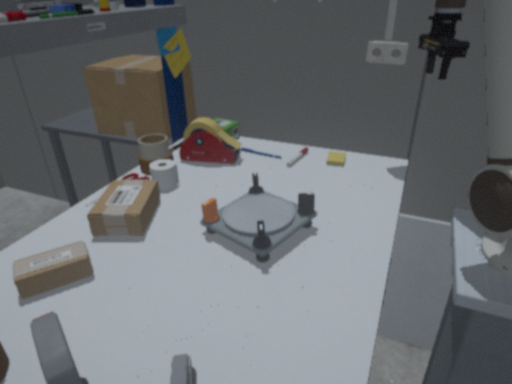

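View pics/top0.png

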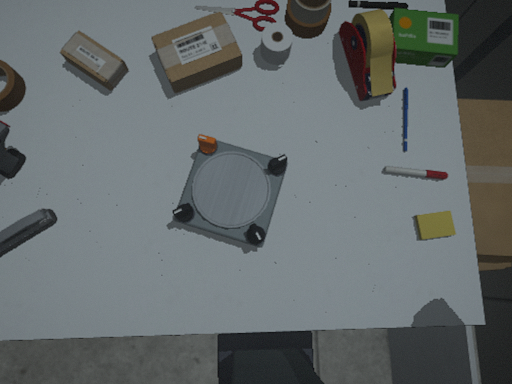

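The side view shows the orange wing at about (210,210), on the platform's far corner. The top view shows it at (207,144), with black knobs at about (278,165), (183,212) and (256,235). Next I triangulate these and look at the orange knob up close.

```bash
python3 - <<'E'
from h import *
fs=env.grab_frame("side");ft=env.grab_frame("top")
def hsvmask(f,roi):
    x0,x1,y0,y1=roi
    h=cv2.cvtColor(f['image'],cv2.COLOR_BGR2HSV); m=cv2.inRange(h,(4,120,60),(22,255,255)); k=np.zeros_like(m);k[y0:y1,x0:x1]=m[y0:y1,x0:x1];return k
for f,roi in((fs,(190,230,190,230)),(ft,(190,225,128,160))):
    m=hsvmask(f,roi);ys,xs=np.nonzero(m);print(len(xs),xs.mean(),ys.mean(),xs.min(),xs.max(),ys.min(),ys.max(),cv2.minAreaRect(np.c_[xs,ys].astype(np.float32)))
ms,mt=[[np.mean(a) for a in np.nonzero(hsvmask(f,r))[::-1]] for f,r in((fs,(190,230,190,230)),(ft,(190,225,128,160)))]
print('tri',tri([ray(fs,ms),ray(ft,mt)]))
for uv in [(207,144),(278,165),(183,212),(256,235)]: print(uv,at_z(ft,uv,.066))
m=env.trace(ft,"platform")[0]['mask'].astype(np.uint8)
c=max(cv2.findContours(m,0,1)[0],key=cv2.contourArea)
print('rect',cv2.minAreaRect(c))
a=cv2.resize(ft['image'][125:255,165:295],None,fx=4,fy=4,interpolation=2)
cv2.imwrite('pics/crop_t.png',a)
b=cv2.resize(fs['image'][165:270,190:325],None,fx=5,fy=5,interpolation=2)
cv2.imwrite('pics/crop_s.png',b)
E
```

```text
165 209.83636363636364 209.6909090909091 203 217 199 220 ((209.64151000976562, 209.7547149658203), (20.640316009521484, 12.163043022155762), 79.3803482055664)
237 207.1772151898734 144.0632911392405 198 215 135 152 ((206.5, 143.5), (17.0, 17.0), 90.0)
tri [0.65051339 0.15050764 0.05396038]
(207, 144) [0.64587236 0.14969671 0.066     ]
(278, 165) [0.59952301 0.00747297 0.066     ]
(183, 212) [0.50800994 0.197347   0.066     ]
(256, 235) [0.45973559 0.05575541 0.066     ]
rect ((229.50180053710938, 188.5943145751953), (96.99903106689453, 96.64109802246094), 17.354022979736328)
```

View pics/crop_t.png

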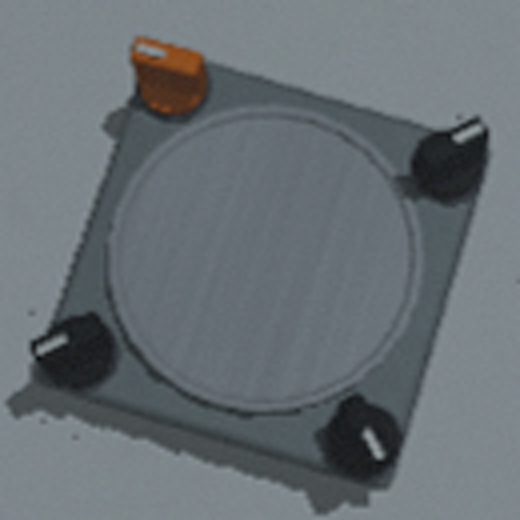

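View pics/crop_s.png

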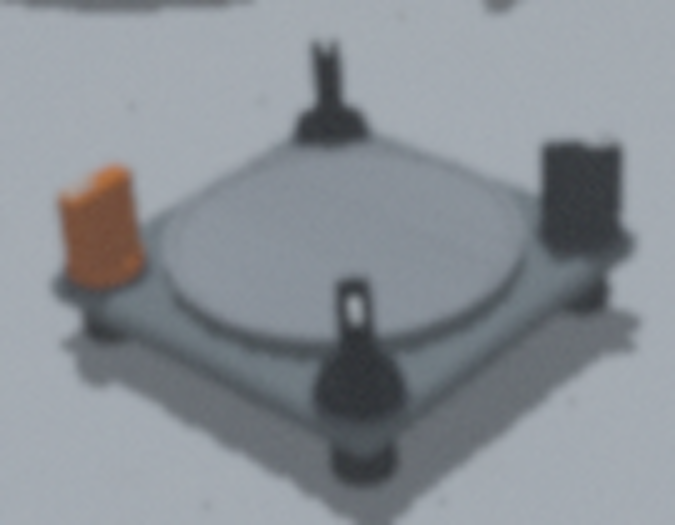

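The orange pointer points to image-left, and the straight-out direction is about 62° up from left, so roughly 50–55° of clockwise turn is needed. I fit one geometric model (x, y, yaw, knob angle) to the masks of both views.

```bash
cat > fit.py <<'E'
from h import *
from scipy.optimize import minimize
def box(c,s): return np.array([[c[0]+i*s[0]/2,c[1]+j*s[1]/2,z] for i in(-1,1) for j in(-1,1) for z in c[2:]])
def cyl(x,y,r,z0,z1): t=np.arange(0,2*np.pi,.3); return np.vstack([np.c_[x+r*np.cos(t),y+r*np.sin(t),0*t+z] for z in(z0,z1)])
def rot(P,o,axis,a): return (P-o)@R.from_rotvec(np.array(axis)*a).as_matrix().T+o
U=np.array([-1,1,0])/2**.5
def pose(p,P):
    x,y,yaw,a=p; th=.005*(1.4-a)/.106
    P=R.from_rotvec(np.cross(U,[0,0,-1])*th).apply(P)      # lean down towards the orange corner
    return R.from_euler('z',yaw).apply(P)+[x,y,0]
def knob(sx,sy,d):
    c=np.array([sx*.075,sy*.075,0]); out=np.arctan2(sy,sx)+d
    w=rot(box([0,0,.046,.082],[.036,.014]),np.zeros(3),[0,0,1],out)+c
    return [w,cyl(c[0],c[1],.018,.036,.046)]
def shapes(p):
    o=knob(-1,1,1.4-p[3])         # clockwise growth: smaller a lies counter-clockwise of 'out'
    s=[box([0,0,.018,.036],[.19,.19]),cyl(0,0,.08,.036,.046)]+o
    for q in((1,1),(1,-1),(-1,-1)): s+=knob(*q,0)
    return [pose(p,v) for v in s],[pose(p,v) for v in o]
def draw(f,S,k=4):
    m=np.zeros((384*k,512*k),np.uint8)
    for s in S: cv2.fillConvexPoly(m,cv2.convexHull(((proj(f,s)+.5)*k).astype(np.float32)).astype(np.int32),1)
    return cv2.resize(m.astype(np.float32),(512,384),interpolation=cv2.INTER_AREA)
def iou(a,b): return np.minimum(a,b).sum()/np.maximum(a,b).sum()
def fit(fs,p0):
    M=[(f,env.trace(f,"platform")[0]['mask'].astype(np.float32),env.trace(f,"knob_grip")[0]['mask'].astype(np.float32)) for f in fs]
    def sc(p,v=0):
        A,O=shapes(p); r=[iou(draw(f,X),m) for f,*ms in M for X,m in zip((A,O),ms)]
        return r if v else -sum(r)
    best=None
    for a in p0[3]:
        x0=np.array([*p0[:3],a]); sim=x0+np.vstack([np.zeros(4),np.diag([.008,.008,.08,.25])])
        r=minimize(sc,x0,method='Nelder-Mead',options=dict(initial_simplex=sim,xatol=1e-4,fatol=1e-4,maxiter=250))
        print(np.round(r.x,4),round(r.fun,4))
        if best is None or r.fun<best.fun: best=r
    print('ious',np.round(sc(best.x,1),3))
    return best.x
def grip(p): return pose(p,np.array([[-.075,.075,.07]]))[0]
def report(p): 
    g=grip(p); out=np.degrees(p[2])+135
    print('centre',p[:2],'yaw',np.degrees(p[2]),'a',p[3],'grip',g,'out dir',out,'bar dir',out+np.degrees(1.4-p[3])); return g,out
E
python3 - <<'E'
from fit import *
fs=[env.grab_frame("side"),env.grab_frame("top")]
p=fit(fs,[.553,.103,np.radians(26.3-135),(.1,.45)]); report(p); np.save('p0.npy',p)
f=fs[1]; im=cv2.resize(f['image'],None,fx=1,fy=1); out=[]
for f,(x0,y0,x1,y1) in zip(fs,((190,165,325,270),(165,125,295,255))):
    k=3; im=cv2.resize(f['image'][y0:y1,x0:x1],None,fx=k,fy=k,interpolation=2)
    for s in shapes(p)[0]: cv2.polylines(im,[np.int32(cv2.convexHull(np.float32((proj(f,s)+.5-[x0,y0])*k)))],True,(0,255,255),1)
    out.append(cv2.copyMakeBorder(im,0,400-im.shape[0],0,410-im.shape[1],0))
cv2.imwrite('pics/fit0.png',np.hstack(out)[:, :800])
st=env.read_state(); print(st['clock'],st['tool_rot'])
E
```

```text
[ 0.5545  0.103  -1.9066  0.4244] -3.5592
[ 0.5551  0.1027 -1.8955  0.5674] -3.5547
ious [0.918 0.857 0.965 0.819]
centre [0.55446109 0.10303225] yaw -109.23752556906528 a 0.42437963540467605 grip [0.65278357 0.15048377 0.06504647] out dir 25.762474430934716 bar dir 81.66140372926138
1.15 [-1.79997829e+02  2.85497036e-04 -1.57608298e+02]
```

View pics/fit0.png

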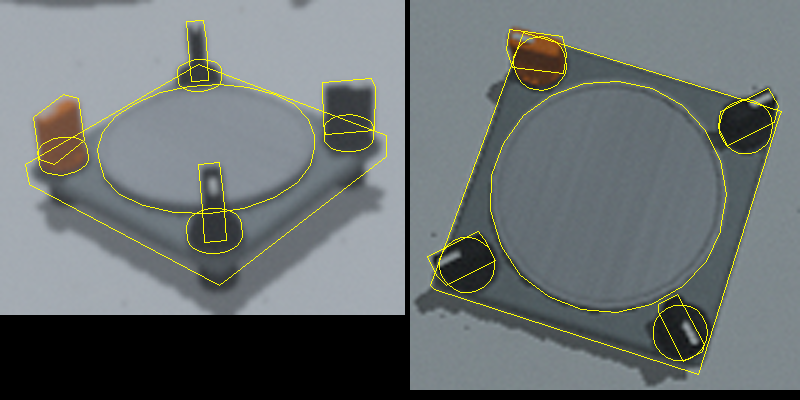

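The fit agrees with both views to about 2 mm and the grip height of 65 mm is plausible. Knob angle is about 0.42–0.57 and the bar direction is about 80°. Approaching now.

```bash
python3 - <<'E'
from fit import *
p=np.load('p0.npy'); g,out=report(p); bar=out+np.degrees(1.4-p[3])
for k in (0,-180):
    a=env.inverse_kinematics(g+[0,0,.08],[180,0,bar+k]); b=env.inverse_kinematics(g+[0,0,-.016],[180,0,out-8+k])
    print(k,a and np.round(a,1) if a is None else np.round(a,1), None if b is None else np.round(b,1))
k=-180
env.gripper_to(.46)
env.goto(g+[0,0,.09],[180,0,bar+k])
r=env.move_straight(g+[0,0,-.016],rate=.08,force_limit=6)
s=env.read_state(); print(r,s['position'],s['force'],s['opening'],s['clock'])
f=env.grab_frame("top");f2=env.grab_frame("side")
cv2.imwrite('pics/ap.png',np.hstack([cv2.resize(f['image'][100:250,130:280],(400,400)),cv2.resize(f2['image'][120:270,150:300],(400,400))]))
E
```

```text
centre [0.55446109 0.10303225] yaw -109.23752556906528 a 0.42437963540467605 grip [0.65278357 0.15048377 0.06504647] out dir 25.762474430934716 bar dir 81.66140372926138
0 [ 26.8  29.6   1.3   0.  -61.7 144.9] [ 26.8  35.1  -4.3   0.  -50.6  81. ]
-180 [ 26.8  29.6   1.3   0.  -61.7 -35.1] [ 26.8  35.1  -4.3  -0.  -50.6 -99. ]
False [0.65323333 0.15064586 0.04979146] [-0.78132078 -0.19442509 -0.07625088] 0.46432796117779473 6.6
```

View pics/ap.png

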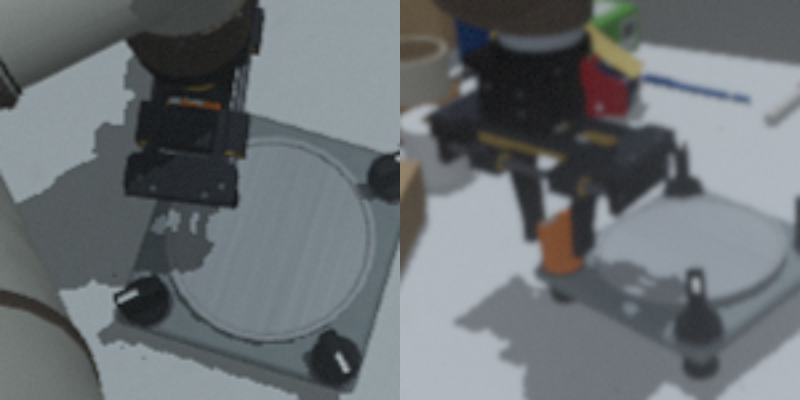

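The wing stands between the fingers with no contact (side crop, orange at about (560,245)). I close and turn in small steps, following the computed rise and inward shift.

```bash
python3 - <<'E'
from fit import *
p=np.load('p0.npy'); out=np.degrees(p[2])+135; g0=grip(p)
env.gripper_to(0,grasp_force=25)
s=env.read_state(); print(s['opening'],s['finger_force'],np.round(s['force'],1),np.round(s['wrist_torque'],2),s['clock'])
for a in np.linspace(p[3],1.4,9)[1:]:
    q=p.copy();q[3]=a
    env.goto(grip(q)+[0,0,-.016],[180,0,out+np.degrees(1.4-a)-180])
    s=env.read_state(); print(round(a,2),np.round(s['position'],4),np.round(s['tool_rot'][2],1),np.round(s['force'],1),np.round(s['wrist_torque'],2),s['clock'])
    if np.linalg.norm(s['force'])>25: print('stop');break
E
```

```text
0.16377610289943415 24.579624105244875 [-2.8  1.5  1.1] [ 0.26  1.26 -0.11] 7.275
0.55 [0.6512 0.1502 0.049 ] -105.2 [-4.4  1.3  0.4] [ 0.52  1.69 -0.06] 7.525
0.67 [0.6507 0.1502 0.0495] -112.2 [-4.1  2.  -0.6] [ 0.7   1.69 -0.05] 7.775
0.79 [0.6502 0.1501 0.05  ] -119.2 [-6.   3.3 -1. ] [ 0.77  1.71 -0.01] 8.025
0.91 [0.6498 0.1501 0.0505] -126.2 [-5.7  2.7 -0.9] [ 0.9   1.73 -0.11] 8.275
1.03 [0.6494 0.1501 0.051 ] -133.2 [-6.3  3.  -1.6] [1.   1.67 0.01] 8.525
1.16 [0.6491 0.15   0.0516] -140.1 [-5.9  2.7 -1.1] [ 1.13  1.57 -0.04] 8.775
1.28 [0.6488 0.1499 0.0521] -147.1 [-5.2  3.7 -2.1] [ 1.12  1.44 -0.07] 9.025
1.4 [0.6487 0.1498 0.0527] -154.1 [-4.6  2.9 -2.1] [ 1.09  1.25 -0.02] 9.275
```

```bash
cat > look.py <<'E'
from fit import *
import sys
p=np.load('p0.npy'); n=sys.argv[1]
env.gripper_to(.46)
s=env.read_state(); P=np.array(s['position'])
env.move_straight(P+[0,0,.09],rate=.12)
env.goto([.45,-.25,.25],s['tool_rot']); env.dwell(.2)
fs=[env.grab_frame("side"),env.grab_frame("top")]
p=fit(fs,[*p[:3],(1.25,1.5)]); report(p); np.save('p1.npy',p)
out=[]
for f,(x0,y0,x1,y1) in zip(fs,((190,165,325,270),(165,125,295,255))):
    im=cv2.resize(f['image'][y0:y1,x0:x1],(400,int(400*(y1-y0)/(x1-x0))),interpolation=2)
    out.append(cv2.copyMakeBorder(im,0,400-im.shape[0],0,0,0))
cv2.imwrite(f'pics/{n}.png',np.hstack(out)); print(env.read_state()['clock'])
E
python3 look.py after1
```

```text
[ 0.5553  0.1032 -1.9037  1.3969] -3.6142
[ 0.5555  0.1034 -1.904   1.4051] -3.6056
ious [0.887 0.858 0.978 0.891]
centre [0.5552706 0.103216 ] yaw -109.07412407235933 a 1.3968815254897282 grip [0.65067144 0.14959341 0.0699844 ] out dir 25.925875927640675 bar dir 26.10455135559837
13.1167
```

View pics/after1.png

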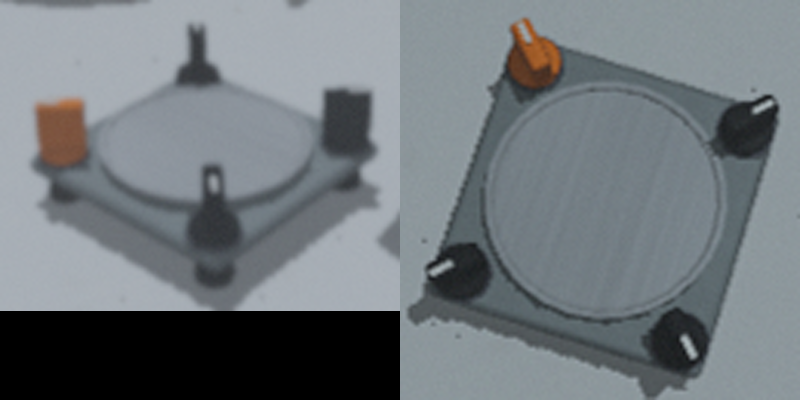

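The picture shows the platform level, with the orange pointer at about (524,32) lined up with the corner diagonal. The fit gives knob angle 1.40 and platform shift under 1 mm. The arm is clear, so I hand the job in.

```bash
python3 -c "
from workcell import env
print(env.close_job())"
```

```text
the job is handed in; nothing more can be done
None
```

I turned the orange knob clockwise to about 1.40 rad (image fit). The platform now stands level within about 1 mm of where it was, the arm is clear of it, and the job was handed in at about 13 s of the 32 s allowed.

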